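# Put the paint tray home and latch the cupboard door

## Robot

A 6-joint arm with a two-finger parallel gripper is mounted at the origin on the work surface. World frame = base frame: x ahead of the robot, y to its left, z up, the work surface at z = 0. Lengths are in m, angles in rad, forces in N, time in s.
With the tool pointing down it reaches from about 0.375 to 0.9 m from the base axis. Payload 3.1 kg.
Tool frame: the origin (TCP) lies at the very end of the fingers, on their centre line; the grasp point (between the pads) lies 19 mm behind it (manip.tcp_to_grasp is the distance from the TCP to the grasp point, in m); z points along the fingers, y is the line along which they close (so a half turn about z gives the same grasp; the last joint's range is limited). The gripper opens to 85 mm and grips with 20 to 120 N. Pads are 22 mm wide; open, the fingers measure 114 mm over their backs; the gripper's body (76 mm by 85 mm) begins 54 mm behind the grasp point. The pads swing forward as they close: fully open they stand 13 mm farther back than shut.
Start: joints at [0.962, 0.527, 1.433, -0, 1.181, -0.178], TCP at [0.261, 0.568, 0.231] pointing down, gripper open.
Joint ranges: [-3.08, 3.08], [-0.75, 2.2], [0.22, 2.44], [-1.43, 4.57], [0, 2.65], [-2.85, 2.85]. Speed limits (rad/s): [2.79, 2.79, 3.14, 3.14, 3.14, 3.14].

## Interface

Orientations are given as a unit quaternion [x, y, z, w].
In Python, from station import manip gives the robot as it stands. The module is installed in compiled form; this text tells all that it offers.
- The arm moves only by the tool step_arm, never from a script. Its argument "commands" is one flat list of numbers, 6 for each row, row after row: the shift along the tool's x, y, z in m, then the turn, a rotation vector about the tool's x, y, z in degrees. A call has exactly 10 rows; each row is the pose to reach, as a shift and turn from the pose commanded when the call began, along the tool's axes at that moment; what a row does not reach only later rows make up. A row lasts 1/10 s, in which the tool goes at most 50 mm and 8.59 degrees, less where a joint would pass 70% of its speed; a pose out of reach is approached as far as the arm can. A call with a gripper value outside its range is refused whole. "jaw" is the opening in per cent of the stroke, from 0 (shut) to 100 (fully open), set as the call begins (left out, the last holds). The fingers move at their own pace and stop on an object; "grip_force" is the grip in N (left out, the last holds). Time passes only in rows, so rows that repeat a pose let the fingers close, or fill a call up. It gives the time, the measured TCP pose, the force, the opening and the grip force at its end, in the units of the state.
- manip.sense(): the state, without advancing time (a new reading comes with each control period).
- manip.snapshot(name): name is "scene" or "top" or "wrist"; returns a dict with "pixels" (480x640x3 uint8, blue, green, red), "fx", "fy", "cx", "cy" (pixels), "R" (3x3) and "t" (3): a world point X has camera coordinates R X + t; the wrist camera has in their place "mount" (4x4, takes a point from camera to tool coordinates, whose origin is the TCP and whose axes are the flange's). Camera axes: x right, y down, z forward; pixel columns grow to the right and rows downward; lengths in m; the calibration is good to about 2 mm. A picture is of the moment at which its call begins: read the wrist's pose just before it. There is no depth.
- manip.sign_off(): hands the job in; it is judged then, once.
The state is a dict: "t": time; "q": joint angles; "qd": joint speeds; "tau": joint torques, N m; "tcp_pos": TCP position; "tool_rot": TCP orientation; "force": force on the tool from outside, world axes, zero at the start; "ft_torque": the same for the moment, N m; "finger_gap": opening from 0.0 (shut) to 1.0 (fully open); "gripper_force": force on a finger pad.
Only numpy, scipy, OpenCV 4.12 (cv2) and the standard library are available. Lean on these libraries where they do the work, as an engineer would, in place of code of your own. Each camera call takes 0.05 s, during which the arm holds its last target. There are 200 camera calls.

## Task

The tray of paint pots has been left sticking out of the paint cupboard: slide it fully home against the back with its pots standing, then swing the door shut and press it until the spring latch has ridden over its keeper and snapped fully out behind it, so that the door stays shut by itself. Ease it to, do not slam it, and press on neither the tray nor the door harder than about 20 N; leave everything else on the bench and on the cupboard where it is.

Things in the scene. Friction and masses are not known exactly. Their poses are not given: they have to be found in the camera images.
- cupboard: Paint cupboard fixed on the bench: painted wooden box 270 mm wide, 215 deep, 235 high, open in front. Origin: centre of its underside. Its x points from front to back (the opening is the plane x = -107.5 mm), y along the width, z up; the door is hinged at the -y side. Walls 12 mm; floor top at z = 18, inner face of the back at x = +101.5, underside of the roof at z = 223 mm.
- tray: Loose wooden tray, 190 mm deep (x) by 200 wide (y) by 36 high, walls 6 mm, on the cupboard floor between guide strips (3 mm play each side), sticking out in front, four paint pots in it, about 0.66 kg in all. Origin: centre of its underside; axes as the cupboard's. Fully home, against the back, it is at x = +6.5 mm of the cupboard, its front face 19 mm inside the opening.
- door (a joint): Opening angle of the door (rad), up to 1.9; at 0 parallel to the opening. Grows as it swings out; stays where left. Latched it stands 1 to 8 mm open at the free edge (0.004 to 0.033), held off by a rubber buffer that resists 3 N per mm over the last 4 mm; 0.7 mm past home is a hard stud. Where home lies depends on how the keeper was screwed on (slotted holes): not measured.
- door_hinge (a point): Point on the upright hinge pin (x = -107.5, y = -135 mm of the cupboard), 117.5 mm above the bench. Axes turn with the door: y from the pin along the door to its free edge, x from its outer to its inner face, z up. Framed wooden door 0.7 kg, 270 mm wide, 16 thick, from 3 to 232 mm above the bench; inner face at x = -1.5 mm, outer face at x = -17.5 mm of this frame.
- door_edge (a point): Point on the outer face of the door's free-edge stile (50 mm wide frame member), 245 mm from the pin, 200 mm above the bench; axes as door_hinge. A good place to press, above the bolt's knob.
- bolt (a joint): How far the sprung latch bolt is pressed back (m): 0 = fully out, 0.010 = fully in; spring 2.5 N when out, 6 N at 8 mm. Closing, from about 18 mm (at the free edge) before home its bevel rides up the keeper's lip (push rising from 4 to 10 N); 10 mm before home the push drops to 1 N with the bolt still back 8 mm on the lip, then rises on the buffer to 4 to 9 N, and at home the bolt springs out.
- bolt_tip (a point): Tip of the brass bolt, 14 mm high, that sticks out 16 mm sideways (towards the free edge) from a steel case on the inner face of the free-edge stile, 254 mm from the pin when out, 120 mm above the bench; its bevel looks into the cupboard, its flat outwards. It catches behind the keeper, a steel lip on the inside of the cupboard's +y side wall.
- bolt_knob (a point): Centre of the outer end of the bolt's brass knob: 16 mm across, comes through the stile 223 mm from the pin, 120 mm above the bench, stands out 16.5 mm from the door's outer face and moves with the bolt.
- pot0: Small closed paint tin, 42 mm across, 52 high, 90 g, standing loose in the tray. Origin: centre of its underside, z up its axis.
- pot1: Small closed paint glass jar, 40 mm across, 50 high, 90 g, standing loose in the tray. Origin: centre of its underside, z up its axis.
- pot2: Small closed paint tin, 45 mm across, 48 high, 90 g, standing loose in the tray. Origin: centre of its underside, z up its axis.
- pot3: Small closed paint amber jar, 43 mm across, 55 high, 90 g, standing loose in the tray. Origin: centre of its underside, z up its axis.
- chisel_a: Wood chisel 240 mm long lying on the bench; to be left alone. Origin: underside centre.
- chisel_b: Narrow chisel 210 mm long lying on the bench; to be left alone. Origin: underside centre.
- chopper: Carver's chopping knife 260 mm long lying on the bench; to be left alone. Origin: underside centre.
- head_on_roof: Carved wooden puppet head, 50 mm across, 88 high, standing on the cupboard roof near its back; to be left alone. Origin: underside centre.
- head_on_bench: Carved wooden puppet head, 58 mm across, 101 high, standing on the bench; to be left alone. Origin: underside centre.
- big_tin: Paint tin 86 mm across, 100 high, standing on the bench; to be left alone. Origin: underside centre.
- sanding_block: Cork sanding block 75 x 50 x 28 mm on the bench; to be left alone. Origin: underside centre.
Things that resemble listed ones, but are neither listed nor needed, are in the scene too. What is shaped like the pot1 but blue is not meant.

How it is judged:
By the outcome, as a careful person would: the job done as asked, in the order asked, and still so for the second after the job is handed in, with the robot touching nothing.
It also fails if it takes over 70 s, if anything falls off the work surface, if the arm or the gripper's body presses on something with over 40 N, if the wrist force passes 120 N, or if a joint passes its speed limit or range.

## Working session

There is one attempt and no reset: what is moved stays moved. The work goes in short steps, Python scripts to look and compute and a tool call to move; the robot and the scene stay as the last step left them, time stands still between calls to the robot, and variables do not carry over. Pictures are saved under pics/ and viewed, at most 11 in all, crops included, and the job is handed in when it is done.

Besides the shell and the picture viewer there is one more tool, called after ">>>" as name(argument=value, ...), one argument or row to a line, values as JSON. step_arm: Moves the arm, as the interface text tells. Its arguments: {"type":"object","properties":{"commands":{"type":"array","items":{"type":"number"}},"jaw":{"type":"number"},"grip_force":{"type":"number"}},"required":["commands"]}

```bash
mkdir -p pics; python3 - <<'E'
from station import manip
import cv2,numpy as np,pickle
s=manip.sense();print({k:np.round(v,3) for k,v in s.items()})
d={}
for n in("scene","top"):
    c=manip.snapshot(n);d[n]=c;cv2.imwrite(f"pics/{n}0.png",c["pixels"])
    print(n,c["fx"],c["cx"],c["cy"],np.round(c["R"],3).tolist(),np.round(c["t"],3), np.round(-np.array(c["R"]).T@np.array(c["t"]),3))
pickle.dump(d,open("c.pkl","wb"))
E
```

```text
{'t': np.float64(0.0), 'q': array([ 0.962,  0.528,  1.434,  0.   ,  1.181, -0.178]), 'qd': array([ 0.001, -0.   , -0.001,  0.002,  0.001,  0.001]), 'tau': array([-0.0000e+00, -4.4235e+01, -1.7802e+01, -0.0000e+00,  8.0000e-03,
       -0.0000e+00]), 'tcp_pos': array([0.261, 0.567, 0.23 ]), 'tool_rot': array([ 0.214,  0.977, -0.001, -0.   ]), 'force': array([0.001, 0.269, 0.267]), 'ft_torque': array([0.013, 0.003, 0.004]), 'gripper_force': np.float64(0.0), 'finger_gap': np.float64(0.997)}
scene 557.5575613363875 329.7876040286474 244.0980053115321 [[-0.419, -0.908, 0.007], [-0.865, 0.396, -0.307], [0.276, -0.135, -0.952]] [0.271 0.491 1.279] [0.185 0.224 1.366]
top 517.7784508102982 326.52480801932006 229.39687488424755 [[-0.055, -0.998, 0.004], [-0.971, 0.053, -0.233], [0.232, -0.017, -0.972]] [0.067 0.56  1.472] [0.205 0.062 1.562]
```

View pics/scene0.png

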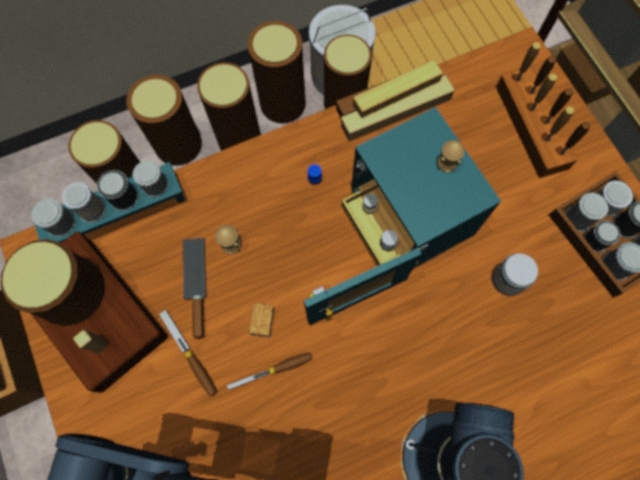

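View pics/top0.png

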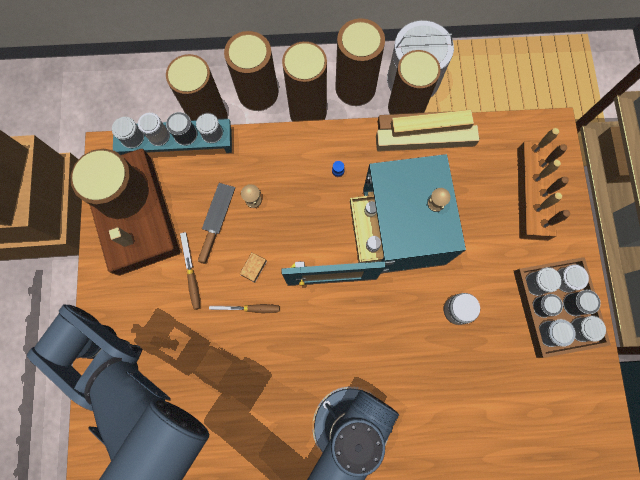

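The scene view (scene0) shows the cupboard at about (425,180), the door open towards (310,310), the tray front near (355,225), and pots at (370,202) and (389,240). The top view (top0) shows the roof corners at about (370,163), (447,156), (465,248) and (385,262), the door's free edge at (283,272), and the tray front at x≈355. Things that could be mistaken for the targets:
- **Blue jar:** at (338,168), a decoy.
- **Jar crates:** at (560,300) and (165,130), not in the tray.

I want the tray of pots in the cupboard opening at (368,228) and the teal door at (335,272).

```bash
cat > h.py <<'E'
import numpy as np,cv2,pickle
def ray(c,u,v,z):
    R=np.array(c["R"]);o=-R.T@np.array(c["t"])
    d=R.T@np.array([(u-c["cx"])/c["fx"],(v-c["cy"])/c["fy"],1]);return o+d*(z-o[2])/d[2]
def proj(c,X):
    p=np.array(c["R"])@np.array(X)+np.array(c["t"]);return np.array([c["fx"]*p[0]/p[2]+c["cx"],c["fy"]*p[1]/p[2]+c["cy"]])
E
python3 - <<'E'
from h import *
d=pickle.load(open("c.pkl","rb"));c=d["top"];im=c["pixels"]
hsv=cv2.cvtColor(im,cv2.COLOR_BGR2HSV)
print("roof hsv",hsv[190,400],"door top",hsv[268,300],hsv[266,340],"tray",hsv[254,362],hsv[230,357])
m=cv2.inRange(hsv,(80,60,70),(105,255,255));
sub=np.zeros_like(m);sub[150:290,275:475]=m[150:290,275:475]
for ct in cv2.findContours(sub,0,2)[0]:
    if cv2.contourArea(ct)>100:
        a=cv2.approxPolyDP(ct,3,True)[:,0];print(cv2.contourArea(ct),a.tolist(),[np.round(ray(c,*p,.235)[:2],3).tolist() for p in a])
cv2.imwrite("pics/crop1.png",cv2.resize(im[145:295,270:470],None,fx=4,fy=4,interpolation=cv2.INTER_CUBIC))
E
```

```text
roof hsv [ 94  88 157] door top [ 94  87 138] [ 93  84 167] tray [ 30  84 213] [ 24 104 213]
8112.0 [[446, 155], [370, 164], [385, 258], [382, 262], [287, 268], [282, 273], [384, 267], [386, 259], [465, 249]] [[0.713, -0.298], [0.698, -0.089], [0.438, -0.109], [0.427, -0.1], [0.425, 0.147], [0.413, 0.16], [0.414, -0.104], [0.435, -0.111], [0.45, -0.319]]
```

View pics/crop1.png

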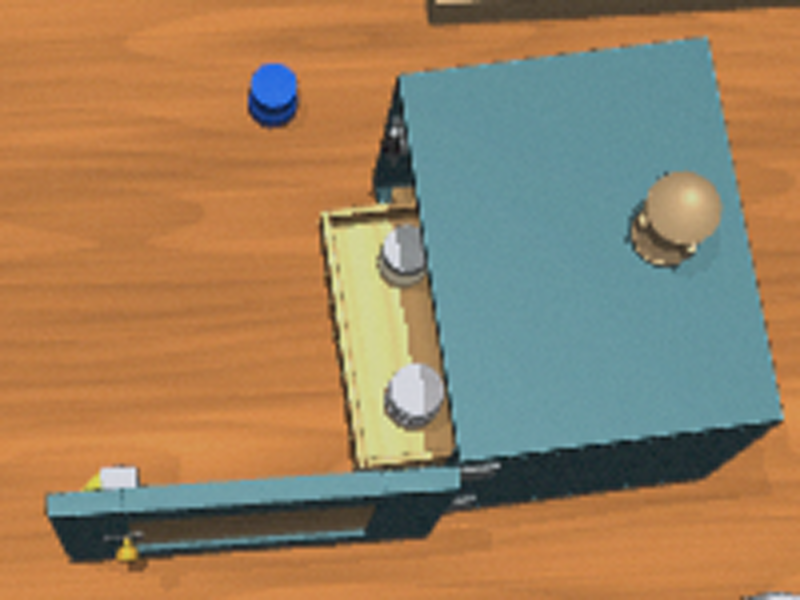

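The crop confirms the targets. The tray sits in the cupboard mouth with its front edge from crop (320,213) to (355,467). The door's inner top corner at the free edge is at crop (47,495), and the knob is on its outer face at (125,550).

```bash
cat >> h.py <<'E'
from scipy.spatial.transform import Rotation as Ro
# cupboard frame
C=np.array([.574,-.204]);ex=np.array([.0735,-.9973]);ey=np.array([.9973,.0735])
def cup(x,y,z): return np.r_[C+x*ex+y*ey,z]
def tocup(P): d=np.array(P)[:2]-C;return np.r_[d@ex,d@ey,P[2]]
hinge=C-.1075*ex-.135*ey
def door(th,x,y,z): # door frame point -> world
    a=np.arctan2(ey[1],ey[0])+th
    return np.r_[hinge+y*np.array([np.cos(a),np.sin(a)])+x*np.array([np.sin(a),-np.cos(a)]),z]
def toolR(lead,tilt,): # lead: horizontal dir in which tool x- side faces / tip leads; z tilted from down toward lead
    l=np.r_[np.array(lead)/np.linalg.norm(lead),0];z=np.cos(tilt)*np.array([0,0,-1.])+np.sin(tilt)*l
    return l,z
def rel(P,Rw,s):
    R0=Ro.from_quat(s["tool_rot"]);return np.round(1000*R0.inv().apply(np.array(P)-s["tcp_pos"])),np.round((R0.inv()*Rw).as_rotvec(degrees=True),1)
E
python3 - <<'E'
from h import *
d=pickle.load(open("c.pkl","rb"));c=d["top"]
f=lambda a,b,z:ray(c,270+a/4-.4,145+b/4-.4,z)
for n,a,b in(("tray far",320,213),("tray near",355,467)):print(n,tocup(f(a,b,.054)).round(4),f(a,b,.054).round(3))
for n,a,b in(("door in",47,495),("door out",50,515)):
    p=f(a,b,.232);v=p[:2]-hinge;print(n,p.round(3),np.linalg.norm(v),np.arctan2(v[1],v[0])-np.arctan2(ey[1],ey[0]))
print(hinge,"blue",f(273,90,.05),tocup(f(273,90,.05)))
s=d["scene"]  # check cupboard in scene
print([proj(s,cup(x,y,.235)).round().tolist() for x in(-.1075,.1075) for y in(-.135,.135)])
E
```

```text
tray far [-0.1576  0.098   0.054 ] [ 0.66  -0.04   0.054]
tray near [-0.1592 -0.099   0.054 ] [ 0.464 -0.053  0.054]
door in [0.426 0.162 0.232] 0.2685022162311523 1.5189583163666867
door out [0.412 0.16  0.232] 0.2676358061160037 1.5682807256143505
[ 0.43146325 -0.10671275] blue [ 0.76229456 -0.01010834  0.05      ] [-0.17952851  0.20203721  0.05      ]
[[418.0, 246.0], [356.0, 146.0], [502.0, 201.0], [436.0, 106.0]]
```

```bash
cat >> h.py <<'E'
def orient(lead,tilt,yaxis):
    l,z=toolR(lead,tilt);y=np.r_[yaxis,0];x=np.cross(y,z);return Ro.from_matrix(np.c_[x,y,z])
E
python3 - <<'E'
from h import *
from station import manip
s=manip.sense();Rt=orient(ex,np.radians(35),ey)
print(rel(cup(-.30,0,.30),Rt,s))
print(cup(-.3,0,.3))
E
```

```text
(array([-462., -308.,  -69.]), array([ 18.5, -31.5,  59.2]))
[0.55195 0.09519 0.3    ]
```

>>> step_arm(
  commands=[-0.04, -0.026, -0.006, 1.85, -3.15, 5.92, -0.08, -0.052, -0.012, 3.7, -6.3, 11.84, -0.12, -0.078, -0.018, 5.55, -9.45, 17.76, -0.16, -0.104, -0.024, 7.4, -12.6, 23.68, -0.2, -0.13, -0.03, 9.25, -15.75, 29.6, -0.24, -0.156, -0.036, 11.1, -18.9, 35.5, -0.28, -0.182, -0.042, 12.95, -22.05, 41.4, -0.32, -0.208, -0.048, 14.8, -25.2, 47.4, -0.36, -0.234, -0.054, 16.65, -28.35, 53.3, -0.4, -0.26, -0.06, 18.5, -31.5, 59.2],
  jaw=0,
)

```text
t: 1.1
tcp_pos: [0.5163, 0.163, 0.2913]
tool_rot: [0.651, 0.697, -0.204, 0.22]
force: [1.0, -0.3, -0.6]
finger_gap: -0.0
gripper_force: 0.0
```

```bash
python3 - <<'E'
from h import *
from station import manip
s=manip.sense();Rt=orient(ex,np.radians(35),ey)
print(s["q"].round(2),s["tcp_pos"],s["force"].round(1))
print(rel(cup(-.21,0,.12),Rt,s),rel(cup(-.195,0,.035),Rt,s))
E
```

```text
[ 0.4   0.49  1.48 -0.58  1.42  0.49] [0.51626112 0.16300983 0.29127041] [ 1.  -0.3 -0.6]
(array([-33.,  31., 232.]), array([-0. , -0. , -0.3])) (array([  3.,  31., 310.]), array([-0. , -0. , -0.3]))
```

>>> step_arm(
  commands=[-0.003, 0.003, 0.023, 0, 0, 0, -0.007, 0.006, 0.046, 0, 0, 0, -0.01, 0.009, 0.07, 0, 0, 0, -0.013, 0.012, 0.093, 0, 0, 0, -0.017, 0.016, 0.116, 0, 0, 0, -0.02, 0.019, 0.14, 0, 0, 0, -0.023, 0.022, 0.163, 0, 0, 0, -0.026, 0.025, 0.186, 0, 0, 0, -0.03, 0.028, 0.21, 0, 0, 0, -0.033, 0.031, 0.232, 0, 0, 0],
)

```text
t: 2.1
tcp_pos: [0.5585, 0.0069, 0.1187]
tool_rot: [0.65, 0.699, -0.204, 0.219]
force: [-0.3, 1.1, 0.7]
finger_gap: -0.001
gripper_force: 0.0
```

```bash
python3 - <<'E'
from h import *
from station import manip
s=manip.sense();Rt=orient(ex,np.radians(35),ey)
print(s["q"].round(2),s["tcp_pos"],tocup(s["tcp_pos"]),s["force"].round(1))
print(rel(cup(-.195,0,.035),Rt,s))
a=manip.snapshot("scene")["pixels"];b=manip.snapshot("top")["pixels"]
cv2.imwrite("pics/p2.png",np.hstack([cv2.resize(a[80:380,200:500],(400,400)),cv2.resize(b[130:350,260:480],(400,400))]))
E
```

```text
[ 0.12  0.7   1.69 -0.78  0.95  0.57] [0.55845221 0.00690091 0.11871197] [-2.11474244e-01 -4.59467177e-06  1.18711968e-01] [-0.3  1.1  0.7]
(array([34., -0., 78.]), array([ 0. , -0.2, -0.1]))
```

View pics/p2.png

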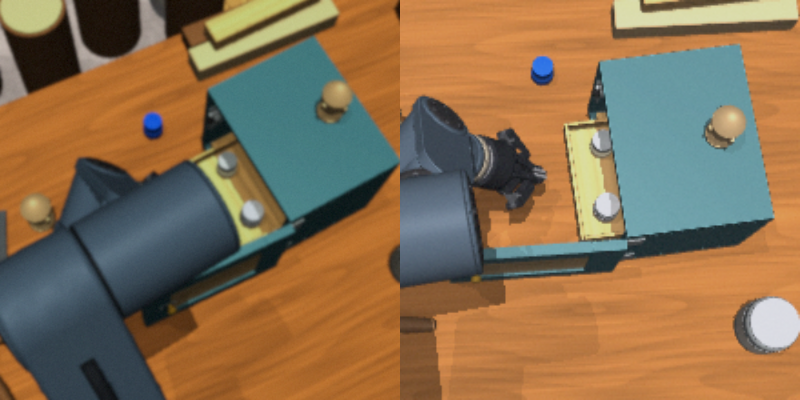

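The left half (scene view) and right half (top view) show closed fingertips at right (545,172), in front of the tray front at (572,180). The forearm passes over the door near its free edge, around right (470,240). I'll check its height above the door before going lower.

```bash
cat > kin.py <<'E'
from h import *
from scipy.optimize import least_squares
D=[([0.962,0.527,1.433],[.261,.567,.230],[0.214,0.977,-.001,0]),([.4,.49,1.48],[.51626,.163,.29127],[.651,.697,-.204,.22]),([.12,.70,1.69],[.55845,.0069,.1187],[.65,.699,-.204,.219])]
def wr(p,q):
    h,a,L1,L2,Lt,b=p;q1,q2,q3=q;r=a+L1*np.sin(q2)+L2*np.sin(q2+q3)+b*np.cos(q2+q3);z=h+L1*np.cos(q2)+L2*np.cos(q2+q3)-b*np.sin(q2+q3)
    return np.array([r*np.cos(q1),r*np.sin(q1),z])
def elb(p,q):
    h,a,L1=p[:3];r=a+L1*np.sin(q[1]);return np.array([r*np.cos(q[0]),r*np.sin(q[0]),h+L1*np.cos(q[1])])
f=lambda p:np.r_[np.concatenate([wr(p,q)-(np.array(t)-p[4]*Ro.from_quat(r).as_matrix()[:,2]) for q,t,r in D]),.003*(np.array(p)-[.4,0,.45,.45,.25,0])]
S=least_squares(f,[.4,0,.45,.45,.25,0]);p=S.x
E
python3 - <<'E'
from kin import *
print(p.round(3),np.abs(f(p)[:9]).max())
q,t,r=D[2];print("elbow",elb(p,q).round(3),"wrist",wr(p,q).round(3))
# wrist for targets at tilt
for tilt in(20,27,35):
  for T in(cup(-.195,0,.04),cup(-.10,0,.04)):
    zt=orient(ex,np.radians(tilt),ey).as_matrix()[:,2];W=T-p[4]*zt
    g=lambda q:wr(p,q)-W;q=least_squares(g,[.1,.8,1.7]).x;E=elb(p,q)
    u=(.425-E[0])/(W[0]-E[0]);X=E+u*(W-E);print(tilt,W.round(3),q.round(2),"axis over door line",X.round(3),"slope",((W-E)/np.linalg.norm(W-E)).round(2))
E
```

```text
[-0.442 -0.319  1.725  0.334  0.101  0.633] 0.09207295536247034
elbow [0.787 0.095 0.877] wrist [0.554 0.067 0.201]
20 [0.557 0.025 0.135] [0.04 0.81 1.8 ] axis over door line [ 0.425  0.019 -0.078] slope [-0.53 -0.02 -0.85]
20 [ 0.564 -0.07   0.135] [-0.12  0.8   1.77] axis over door line [ 0.425 -0.053 -0.112] slope [-0.49  0.06 -0.87]
27 [0.556 0.036 0.13 ] [0.06 0.82 1.81] axis over door line [ 0.425  0.028 -0.073] slope [-0.54 -0.04 -0.84]
27 [ 0.563 -0.059  0.13 ] [-0.1   0.81  1.78] axis over door line [ 0.425 -0.044 -0.102] slope [-0.51  0.05 -0.86]
35 [0.555 0.048 0.122] [0.09 0.84 1.82] axis over door line [ 0.425  0.037 -0.067] slope [-0.57 -0.05 -0.82]
35 [ 0.562 -0.047  0.122] [-0.08  0.83  1.8 ] axis over door line [ 0.425 -0.035 -0.09 ] slope [-0.54  0.05 -0.84]
```

```bash
cat > kin.py <<'E'
from h import *
from scipy.optimize import least_squares
D=[([0.962,0.527,1.433,0,1.181,-.178],[.261,.567,.230],[0.214,0.977,-.001,0]),([.4,.49,1.48,-.58,1.42,.49],[.51626,.163,.29127],[.651,.697,-.204,.22]),([.12,.70,1.69,-.78,.95,.57],[.55845,.0069,.1187],[.65,.699,-.204,.219])]
def fk(p,q):
    h,L1,L2,Lt,d=p[:5];s4=1
    Ra=Ro.from_euler('z',q[0]);Rf=Ra*Ro.from_euler('y',q[1]+q[2]);E=np.array([0,0,h])+Ra.apply([L1*np.sin(q[1]),0,L1*np.cos(q[1])])
    W=E+Rf.apply([0,0,L2]);R5=Rf*Ro.from_euler('z',SG*q[3])*Ro.from_euler('y',q[4])
    V=W+R5.apply([0,d,0]);T=V+R5.apply([0,0,Lt]);return E,W,V,T,R5
SG=1
f=lambda p:np.r_[np.concatenate([fk(p,q)[3]-t for q,t,r in D]),.002*(np.array(p)-[.3,.4,.4,.3,.1])]
best=[]
for SG in(1,-1):
    S=least_squares(f,[.3,.4,.4,.3,.1]);best.append((S.cost,SG,S.x))
_,SG,p=min(best,key=lambda b:b[0])
E
python3 - <<'E'
from kin import *
print(best,np.abs(f(p)[:9]).max())
for q,t,r in D:
    E,W,V,T,R5=fk(p,q);print(E.round(3),W.round(3),V.round(3),T.round(3),t,R5.as_matrix()[:,2].round(3),Ro.from_quat(r).as_matrix()[:,2].round(3))
E
```

```text
[(np.float64(0.001607146404478337), 1, array([0.10598574, 0.61664629, 0.32604236, 0.24318992, 0.09742631])), (np.float64(0.004784075288099802), -1, array([-0.15242562,  0.41567411,  0.36700331, -0.19591625,  0.08737628]))] 0.04205809590122003
[0.177 0.254 0.639] [0.35  0.502 0.515] [0.27  0.558 0.515] [0.27  0.558 0.272] [0.261, 0.567, 0.23] [ 0.  0. -1.] [-0.    -0.002 -1.   ]
[0.267 0.113 0.65 ] [0.544 0.23  0.523] [0.493 0.297 0.474] [0.503 0.158 0.275] [0.51626, 0.163, 0.29127] [ 0.042 -0.57  -0.82 ] [ 0.041 -0.571 -0.82 ]
[0.394 0.048 0.578] [0.615 0.074 0.339] [0.557 0.137 0.293] [ 0.568 -0.002  0.093] [0.55845, 0.0069, 0.1187] [ 0.043 -0.571 -0.82 ] [ 0.041 -0.57  -0.821]
```

```bash
sed -i 's/h,L1,L2,Lt,d=p\[:5\];s4=1/h,L1,L2,Lt,d,a,b=p/; s/apply(\[L1\*np.sin(q\[1\])/apply([a+L1*np.sin(q[1])/; s/Rf.apply(\[0,0,L2\])/Rf.apply([b,0,L2])/; s/\[.3,.4,.4,.3,.1\]/[.3,.4,.4,.3,.1,0,0]/g' kin.py
cat > t.py <<'E'
from kin import *
print(best,np.abs(f(p)[:9]).max())
for q,t,r in D:
    E,W,V,T,R5=fk(p,q);print(E.round(3),W.round(3),V.round(3),T.round(3),t)
E
python3 t.py
```

```text
[(np.float64(0.0009192905846833941), 1, array([-0.05931884,  1.06229937,  0.2711757 ,  0.23701947,  0.09685542,
       -0.04938462,  0.28561291])), (np.float64(0.00016806406560668387), -1, array([-1.60282987,  3.63901985,  0.35081527, -0.24589622,  0.10495249,
       -0.95728444,  1.54888576]))] 0.00798392556226074
[0.499 0.716 1.542] [ 0.349  0.5   -0.024] [ 0.263  0.56  -0.024] [0.263 0.56  0.222] [0.261, 0.567, 0.23]
[0.696 0.294 1.608] [0.439 0.186 0.045] [0.425 0.275 0.098] [0.519 0.17  0.299] [0.51626, 0.163, 0.29127]
[1.377 0.166 1.18 ] [ 0.491  0.059 -0.133] [ 0.536  0.14  -0.083] [0.559 0.001 0.119] [0.55845, 0.0069, 0.1187]
```

```bash
sed -i 's/Rf.apply(\[b,0,L2\])/Rf.apply([0,0,L2])/; s/apply(\[a+L1\*np.sin(q\[1\]),0,/apply([L1*np.sin(q[1]),a,/; s/V+R5.apply(\[0,0,Lt\])/V+R5.apply([b,0,Lt])/; s/for SG in(1,-1)/for SG in(1,)/' kin.py; python3 t.py
```

```text
[(np.float64(0.00014173982607954845), 1, array([ 0.39798414,  0.37155938,  0.41721852,  0.32673599, -0.02193583,
        0.13380159, -0.03591661]))] 0.009887570733505019
[-0.003  0.23   0.719] [0.218 0.546 0.561] [0.236 0.534 0.561] [0.257 0.564 0.234] [0.261, 0.567, 0.23]
[0.109 0.191 0.726] [0.463 0.341 0.564] [0.474 0.326 0.575] [0.519 0.156 0.297] [0.51626, 0.163, 0.29127]
[0.222 0.161 0.682] [0.504 0.196 0.377] [0.518 0.181 0.388] [0.56  0.013 0.109] [0.55845, 0.0069, 0.1187]
```

>>> step_arm(
  commands=[0.004, 0, 0.008, 0, 0, 0, 0.008, 0, 0.016, 0, 0, 0, 0.011, 0, 0.024, 0, 0, 0, 0.015, 0, 0.032, 0, 0, 0, 0.018, 0, 0.04, 0, 0, 0, 0.022, 0, 0.048, 0, 0, 0, 0.025, 0, 0.056, 0, 0, 0, 0.028, 0, 0.064, 0, 0, 0, 0.031, 0, 0.071, 0, 0, 0, 0.034, 0, 0.078, 0, 0, 0],
)

```text
t: 3.2
tcp_pos: [0.56, -0.0092, 0.0358]
tool_rot: [0.65, 0.699, -0.203, 0.22]
force: [0.4, -0.4, 0.1]
finger_gap: 0.0
gripper_force: 0.0
```

```bash
cat > st.py <<'E'
from h import *
from station import manip
s=manip.sense();print(s["q"].round(2),s["tcp_pos"].round(4),tocup(s["tcp_pos"]).round(4),s["force"].round(1),s["ft_torque"].round(2))
E
python3 st.py; python3 - <<'E'
from h import *
from station import manip
b=manip.snapshot("top")["pixels"]
cv2.imwrite("pics/p3.png",cv2.resize(b[130:290,260:480],None,fx=3,fy=3))
E
```

```text
[ 0.09  0.84  1.72 -0.89  0.83  0.72] [ 0.56   -0.0092  0.0358] [-0.1953  0.0004  0.0358] [ 0.4 -0.4  0.1] [ 0.24  0.   -0.03]
```

View pics/p3.png

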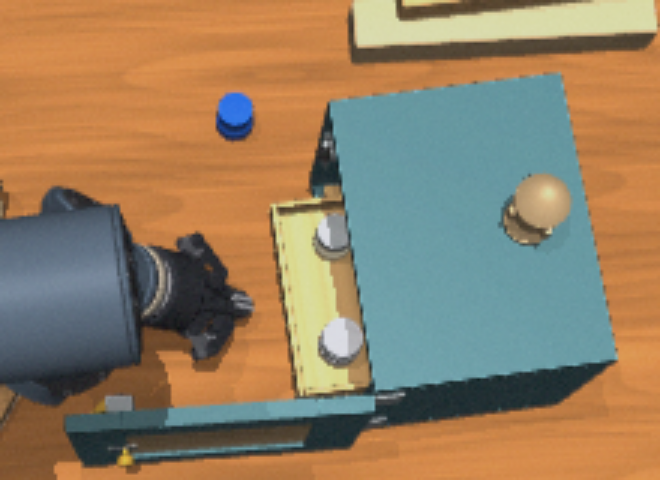

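The fingertips at (245,303) point at the middle of the tray front (285,300), and the door hasn't moved. Pushing now.

>>> step_arm(
  commands=[-0.0041, 0, 0.0029, 0, 0, 0, -0.0082, 0, 0.0057, 0, 0, 0, -0.0123, 0, 0.0086, 0, 0, 0, -0.0164, 0, 0.0115, 0, 0, 0, -0.0205, 0, 0.0143, 0, 0, 0, -0.0246, 0, 0.0172, 0, 0, 0, -0.0287, 0, 0.0201, 0, 0, 0, -0.0328, 0, 0.0229, 0, 0, 0, -0.0369, 0, 0.0258, 0, 0, 0, -0.041, 0, 0.0287, 0, 0, 0],
)

```text
t: 4.25
tcp_pos: [0.5643, -0.0577, 0.0365]
tool_rot: [0.65, 0.699, -0.202, 0.22]
force: [0.7, 7.9, 3.9]
finger_gap: -0.0
gripper_force: 3.6
```

```bash
python3 st.py
```

```text
[-0.    0.83  1.74 -0.95  0.77  0.69] [ 0.5643 -0.0577  0.0365] [-0.1466  0.0011  0.0365] [0.7 7.9 3.9] [0.83 0.07 0.  ]
```

>>> step_arm(
  commands=[-0.0029, 0, 0.002, 0, 0, 0, -0.0058, 0, 0.004, 0, 0, 0, -0.0087, 0, 0.006, 0, 0, 0, -0.0116, 0, 0.008, 0, 0, 0, -0.0145, 0, 0.01, 0, 0, 0, -0.0174, 0, 0.012, 0, 0, 0, -0.0203, 0, 0.014, 0, 0, 0, -0.0232, 0, 0.016, 0, 0, 0, -0.0261, 0, 0.018, 0, 0, 0, -0.029, 0, 0.02, 0, 0, 0],
)

```text
t: 5.25
tcp_pos: [0.5667, -0.0928, 0.0365]
tool_rot: [0.65, 0.699, -0.202, 0.22]
force: [-0.3, 6.6, 3.1]
finger_gap: 0.0
gripper_force: 3.3
```

```bash
python3 st.py
```

```text
[-0.06  0.83  1.75 -0.99  0.74  0.67] [ 0.5667 -0.0928  0.0365] [-0.1114  0.0009  0.0365] [-0.3  6.6  3.1] [0.84 0.14 0.02]
```

>>> step_arm(
  commands=[-0.0008, 0, 0.0006, 0, 0, 0, -0.0016, 0, 0.0011, 0, 0, 0, -0.0025, 0, 0.0017, 0, 0, 0, -0.0033, 0, 0.0023, 0, 0, 0, -0.0041, 0, 0.0029, 0, 0, 0, -0.0049, 0, 0.0034, 0, 0, 0, -0.0057, 0, 0.004, 0, 0, 0, -0.0066, 0, 0.0046, 0, 0, 0, -0.0074, 0, 0.0052, 0, 0, 0, -0.0082, 0, 0.0057, 0, 0, 0],
)

```text
t: 6.25
tcp_pos: [0.5674, -0.1027, 0.0365]
tool_rot: [0.65, 0.699, -0.202, 0.22]
force: [-0.6, 6.8, 2.8]
finger_gap: 0.005
gripper_force: 3.2
```

```bash
python3 st.py
```

```text
[-0.08  0.83  1.75 -1.    0.73  0.67] [ 0.5674 -0.1027  0.0365] [-0.1015  0.0008  0.0365] [-0.6  6.8  2.8] [ 0.81  0.07 -0.01]
```

>>> step_arm(
  commands=[-0.0003, 0, 0.0002, 0, 0, 0, -0.0006, 0, 0.0004, 0, 0, 0, -0.0009, 0, 0.0006, 0, 0, 0, -0.0012, 0, 0.0008, 0, 0, 0, -0.0015, 0, 0.001, 0, 0, 0, -0.0018, 0, 0.0012, 0, 0, 0, -0.0021, 0, 0.0014, 0, 0, 0, -0.0024, 0, 0.0016, 0, 0, 0, -0.0025, 0, 0.0017, 0, 0, 0, -0.0025, 0, 0.0017, 0, 0, 0],
)

```text
t: 7.25
tcp_pos: [0.5675, -0.1057, 0.0365]
tool_rot: [0.65, 0.699, -0.202, 0.22]
force: [-0.8, 7.1, 3.6]
finger_gap: 0.001
gripper_force: 3.1
```

```bash
python3 st.py
```

```text
[-0.09  0.83  1.75 -1.    0.73  0.66] [ 0.5675 -0.1057  0.0365] [-0.0985  0.0007  0.0365] [-0.8  7.1  3.6] [0.83 0.1  0.  ]
```

Same again.

>>> step_arm(
  commands=[-0.0003, 0, 0.0002, 0, 0, 0, -0.0006, 0, 0.0004, 0, 0, 0, -0.0009, 0, 0.0006, 0, 0, 0, -0.0012, 0, 0.0008, 0, 0, 0, -0.0015, 0, 0.001, 0, 0, 0, -0.0016, 0, 0.0011, 0, 0, 0, -0.0016, 0, 0.0011, 0, 0, 0, -0.0016, 0, 0.0011, 0, 0, 0, -0.0016, 0, 0.0011, 0, 0, 0, -0.0016, 0, 0.0011, 0, 0, 0],
)

```text
t: 8.25
tcp_pos: [0.5676, -0.1077, 0.0365]
tool_rot: [0.65, 0.699, -0.202, 0.22]
force: [-0.4, 7.1, 3.3]
finger_gap: 0.003
gripper_force: 3.1
```

```bash
python3 st.py
```

```text
[-0.09  0.83  1.75 -1.    0.73  0.66] [ 0.5676 -0.1077  0.0365] [-0.0965  0.0007  0.0365] [-0.4  7.1  3.3] [ 0.82  0.01 -0.04]
```

>>> step_arm(
  commands=[-0.0003, 0, 0.0002, 0, 0, 0, -0.0006, 0, 0.0004, 0, 0, 0, -0.0009, 0, 0.0006, 0, 0, 0, -0.0012, 0, 0.0008, 0, 0, 0, -0.0015, 0, 0.001, 0, 0, 0, -0.0016, 0, 0.0011, 0, 0, 0, -0.0016, 0, 0.0011, 0, 0, 0, -0.0016, 0, 0.0011, 0, 0, 0, -0.0016, 0, 0.0011, 0, 0, 0, -0.0016, 0, 0.0011, 0, 0, 0],
)

```text
t: 9.25
tcp_pos: [0.5677, -0.1081, 0.0365]
tool_rot: [0.65, 0.699, -0.201, 0.22]
force: [-1.5, 12.7, 4.7]
finger_gap: 0.004
gripper_force: 6.2
```

```bash
python3 st.py; python3 - <<'E'
from h import *
from station import manip
c=manip.snapshot("top");b=c["pixels"]
cv2.imwrite("pics/p4.png",cv2.resize(b[145:290,330:480],None,fx=4,fy=4,interpolation=cv2.INTER_CUBIC))
E
```

```text
[-0.09  0.83  1.75 -1.    0.73  0.66] [ 0.5677 -0.1081  0.0365] [-0.0961  0.0007  0.0365] [-1.5 12.7  4.7] [ 1.35  0.12 -0.03]
```

View pics/p4.png

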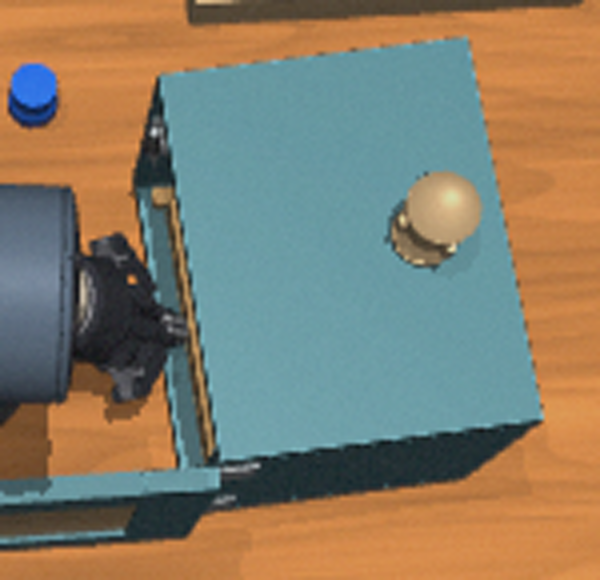

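The tray has stopped: 2 mm commanded gave only 0.4 mm of travel, and the force rose to 12.7 N. Its front edge, (165,195) to (212,455), sits inside the opening and parallel to it. Backing off and lifting.

>>> step_arm(
  commands=[0.01, 0, -0.007, 0, 0, 0, 0.025, 0, -0.017, 0, 0, 0, 0.045, 0, -0.031, 0, 0, 0, 0.057, 0, -0.045, 0, 0, 0, 0.062, 0, -0.075, 0, 0, 0, 0.062, 0, -0.115, 0, 0, 0, 0.062, 0, -0.155, 0, 0, 0, 0.062, 0, -0.195, 0, 0, 0, 0.062, 0, -0.235, 0, 0, 0, 0.062, 0, -0.275, 0, 0, 0],
)

```text
t: 10.3
tcp_pos: [0.5513, 0.0975, 0.2281]
tool_rot: [0.65, 0.699, -0.204, 0.22]
force: [1.8, 0.6, -0.5]
finger_gap: 0.002
gripper_force: 0.0
```

```bash
python3 st.py; python3 - <<'E'
from h import *
from station import manip
c=manip.snapshot("top");pickle.dump(c,open("top2.pkl","wb"))
w=manip.snapshot("wrist");b=c["pixels"]
cv2.imwrite("pics/p5.png",np.hstack([cv2.resize(b[145:290,330:480],(400,400)),cv2.resize(w["pixels"],(400,400))]))
s=manip.sense()
# pre-door pose: outer face of the door at r=.245, tool down; lead dir = door x axis
th=1.51
for off in(.045,):
    a=np.arctan2(ey[1],ey[0])+th;nx=np.array([np.sin(a),-np.cos(a)]);
    T=door(th,-.0175-.011-off,.235,.185);print(T,nx,rel(np.r_[T[:2],.33],orient(nx,0,np.array([np.cos(a),np.sin(a)])),s))
E
```

```text
[ 0.27  0.56  1.55 -0.63  1.24  0.48] [0.5513 0.0975 0.2281] [-0.3024 -0.0005  0.2281] [ 1.8  0.6 -0.5] [ 0.24 -0.01  0.03]
[0.35496845 0.12732955 0.185     ] [0.99991847 0.01276931] (array([ -22., -196., -107.]), array([-25.6,  28.4, -83.7]))
```

View pics/p5.png

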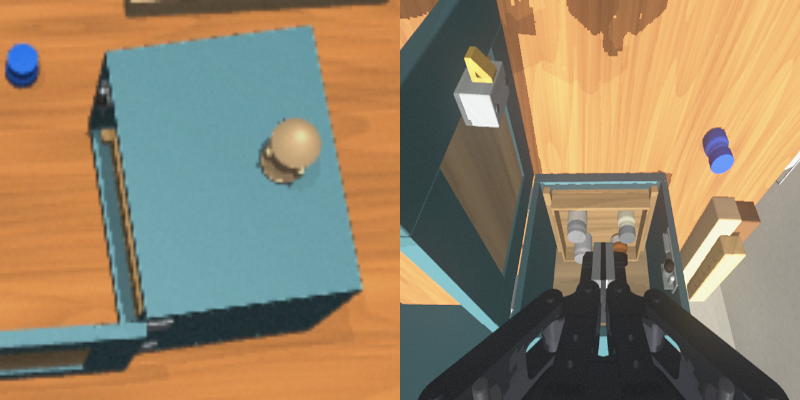

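The left half (top view) shows the tray front fully inside the opening. The right half (wrist view) shows four grey and amber pots standing in the tray around (600,235). Next is the door, approached from its outer side.

```bash
cat >> h.py <<'E'
EX=np.r_[ex,0];EY=np.r_[ey,0];RV=orient(ex,0,ey)
def dp(th,z=.19,gap=0,rc=.25): # TCP for corner contact at door angle
    return door(th,-.0175-gap,rc,z)-.011*EX-.0145*EY
def rows(ths,s,**k):
    for t in ths: print(round(t,2),(RV.inv().apply(dp(t,**k)-s["tcp_pos"])*1000).round(0).tolist())
E
python3 - <<'E'
from h import *
from station import manip
s=manip.sense();T=dp(1.51,z=.31,gap=.03);print(T,rel(np.r_[s["tcp_pos"][:2],.31],RV,s),rel(T,RV,s))
E
```

```text
[0.36550544 0.15256487 0.31      ] (array([-45.,   1., -64.]), array([ 0.7, 34.8, -0. ])) (array([   9., -183., -105.]), array([ 0.7, 34.8, -0. ]))
```

>>> step_arm(
  commands=[-0.012, 0, -0.02, 0, 5, 0, -0.025, 0, -0.04, 0, 10, 0, -0.04, 0, -0.06, 0, 15, 0, -0.045, 0, -0.07, 0.2, 20, 0, -0.036, -0.03, -0.076, 0.3, 25, 0, -0.027, -0.06, -0.082, 0.4, 30, 0, -0.018, -0.09, -0.088, 0.5, 34.8, 0, -0.009, -0.12, -0.094, 0.7, 34.8, 0, 0, -0.15, -0.099, 0.7, 34.8, 0, 0.009, -0.183, -0.105, 0.7, 34.8, 0],
)

```text
t: 11.4
tcp_pos: [0.3627, 0.1499, 0.3065]
tool_rot: [0.683, 0.73, -0.005, -0.004]
force: [1.0, 1.0, 0.1]
finger_gap: 0.003
gripper_force: 0.0
```

```bash
python3 st.py; python3 - <<'E'
from h import *
from station import manip
s=manip.sense();print(rel(dp(1.51,gap=.03),RV,s))
E
```

```text
[ 0.11  0.11  1.86 -0.    1.19  0.04] [0.3627 0.1499 0.3065] [-0.3684 -0.1847  0.3065] [1.  1.  0.1] [-0.01 -0.06 -0.03]
(array([  3.,   4., 116.]), array([-0.7,  0.1, -0.4]))
```

>>> step_arm(
  commands=[0, 0, 0.012, 0, 0, 0, 0, 0, 0.025, 0, 0, 0, 0, 0, 0.038, 0, 0, 0, 0, 0, 0.05, 0, 0, 0, 0, 0, 0.063, 0, 0, 0, 0, 0, 0.076, 0, 0, 0, 0.001, 0.001, 0.09, 0, 0, 0, 0.002, 0.002, 0.1, 0, 0, 0, 0.003, 0.003, 0.108, -0.4, 0.1, -0.4, 0.003, 0.004, 0.116, -0.7, 0.1, -0.4],
)

```text
t: 12.4
tcp_pos: [0.3662, 0.1531, 0.1903]
tool_rot: [0.68, 0.733, 0.0, -0.0]
force: [-0.5, 0.8, 0.5]
finger_gap: 0.002
gripper_force: 0.0
```

```bash
python3 st.py; python3 - <<'E'
from h import *
from station import manip
s=manip.sense();rows(np.r_[1.51:1.06:10j],s)
b=manip.snapshot("top")["pixels"];a=manip.snapshot("scene")["pixels"]
cv2.imwrite("pics/p6.png",np.hstack([cv2.resize(a[120:370,250:500],(400,400)),cv2.resize(b[130:350,260:480],(400,400))]))
E
```

```text
[0.11 0.3  2.02 0.   0.82 0.04] [0.3662 0.1531 0.1903] [-0.3714 -0.181   0.1903] [-0.5  0.8  0.5] [-0.02 -0.02 -0.01]
1.51 [-2.0, 29.0, 0.0]
1.46 [-2.0, 42.0, 0.0]
1.41 [-3.0, 54.0, 0.0]
1.36 [-5.0, 67.0, 0.0]
1.31 [-7.0, 79.0, 0.0]
1.26 [-9.0, 91.0, 0.0]
1.21 [-13.0, 103.0, 0.0]
1.16 [-17.0, 115.0, 0.0]
1.11 [-21.0, 127.0, 0.0]
1.06 [-26.0, 138.0, 0.0]
```

View pics/p6.png

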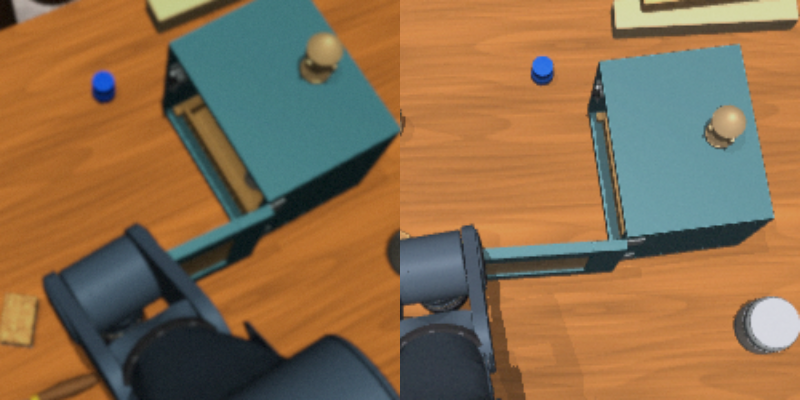

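The wrist is beside the door's free edge on the outer side, at right (465,270). The door hasn't moved and the tray is home. Starting the swing gently.

>>> step_arm(
  commands=[-0.001, 0.01, 0, 0, 0, 0, -0.002, 0.02, 0, 0, 0, 0, -0.002, 0.028, 0, 0, 0, 0, -0.002, 0.036, 0, 0, 0, 0, -0.003, 0.045, 0, 0, 0, 0, -0.003, 0.054, 0, 0, 0, 0, -0.005, 0.067, 0, 0, 0, 0, -0.007, 0.079, 0, 0, 0, 0, -0.009, 0.091, 0, 0, 0, 0, -0.013, 0.103, 0, 0, 0, 0],
)

```text
t: 13.5
tcp_pos: [0.4719, 0.1484, 0.1916]
tool_rot: [0.68, 0.734, 0.001, 0.0]
force: [-0.0, 1.2, 1.6]
finger_gap: 0.002
gripper_force: 1.0
```

```bash
python3 st.py; python3 - <<'E'
from h import *
from station import manip
s=manip.sense();rows(np.r_[1.21:.71:11j],s)
E
```

```text
[0.08 0.41 1.8  0.   0.93 0.  ] [0.4719 0.1484 0.1916] [-0.359  -0.0759  0.1916] [-0.   1.2  1.6] [ 0.09 -0.01  0.04]
1.21 [-0.0, -2.0, 2.0]
1.16 [-4.0, 10.0, 2.0]
1.11 [-9.0, 22.0, 2.0]
1.06 [-14.0, 33.0, 2.0]
1.01 [-19.0, 45.0, 2.0]
0.96 [-26.0, 55.0, 2.0]
0.91 [-32.0, 66.0, 2.0]
0.86 [-40.0, 76.0, 2.0]
0.81 [-47.0, 86.0, 2.0]
0.76 [-56.0, 96.0, 2.0]
0.71 [-64.0, 105.0, 2.0]
```

>>> step_arm(
  commands=[-0.004, 0.012, 0, 0, 0, 0, -0.009, 0.023, 0, 0, 0, 0, -0.014, 0.034, 0, 0, 0, 0, -0.019, 0.045, 0, 0, 0, 0, -0.026, 0.056, 0, 0, 0, 0, -0.032, 0.067, 0, 0, 0, 0, -0.04, 0.077, 0, 0, 0, 0, -0.047, 0.087, 0, 0, 0, 0, -0.056, 0.097, 0, 0, 0, 0, -0.064, 0.106, 0, 0, 0, 0],
)

```text
t: 14.5
tcp_pos: [0.5821, 0.0917, 0.1918]
tool_rot: [0.68, 0.733, 0.001, 0.001]
force: [-0.4, -0.0, 1.3]
finger_gap: 0.002
gripper_force: 0.5
```

```bash
python3 st.py; python3 - <<'E'
from h import *
from station import manip
s=manip.sense();rows(np.r_[.71:.26:10j],s)
E
```

```text
[-0.03  0.53  1.57  0.    1.05 -0.11] [0.5821 0.0917 0.1918] [-0.2943  0.0298  0.1918] [-0.4 -0.   1.3] [-0.09  0.11 -0.02]
0.71 [0.0, -1.0, 2.0]
0.66 [-9.0, 7.0, 2.0]
0.61 [-18.0, 16.0, 2.0]
0.56 [-28.0, 23.0, 2.0]
0.51 [-39.0, 30.0, 2.0]
0.46 [-49.0, 37.0, 2.0]
0.41 [-60.0, 43.0, 2.0]
0.36 [-71.0, 49.0, 2.0]
0.31 [-83.0, 53.0, 2.0]
0.26 [-95.0, 58.0, 2.0]
```

>>> step_arm(
  commands=[-0.009, 0.007, 0, 0, 0, 0, -0.018, 0.016, 0, 0, 0, 0, -0.028, 0.023, 0, 0, 0, 0, -0.039, 0.03, 0, 0, 0, 0, -0.049, 0.037, 0, 0, 0, 0, -0.06, 0.043, 0, 0, 0, 0, -0.069, 0.048, 0, 0, 0, 0, -0.077, 0.051, 0, 0, 0, 0, -0.084, 0.054, 0, 0, 0, 0, -0.09, 0.056, 0, 0, 0, 0],
)

```text
t: 15.5
tcp_pos: [0.6443, 0.0066, 0.1919]
tool_rot: [0.68, 0.734, 0.001, 0.001]
force: [0.5, 1.2, 1.2]
finger_gap: -0.002
gripper_force: 0.0
```

```bash
python3 st.py; python3 - <<'E'
from h import *
from station import manip
s=manip.sense();rows(np.r_[.30:.0:11j],s)
b=manip.snapshot("top")["pixels"];a=manip.snapshot("scene")["pixels"]
cv2.imwrite("pics/p7.png",np.hstack([cv2.resize(a[80:280,300:500],(400,400)),cv2.resize(b[130:290,320:480],(400,400))]))
E
```

```text
[-0.16  0.6   1.42  0.    1.12 -0.24] [0.6443 0.0066 0.1919] [-0.2049  0.0856  0.1919] [0.5 1.2 1.2] [ 0.09 -0.01 -0.01]
0.3 [4.0, -1.0, 2.0]
0.27 [-3.0, 1.0, 2.0]
0.24 [-10.0, 4.0, 2.0]
0.21 [-17.0, 6.0, 2.0]
0.18 [-24.0, 8.0, 2.0]
0.15 [-32.0, 10.0, 2.0]
0.12 [-39.0, 11.0, 2.0]
0.09 [-47.0, 12.0, 2.0]
0.06 [-54.0, 13.0, 2.0]
0.03 [-61.0, 14.0, 2.0]
0.0 [-69.0, 15.0, 2.0]
```

View pics/p7.png

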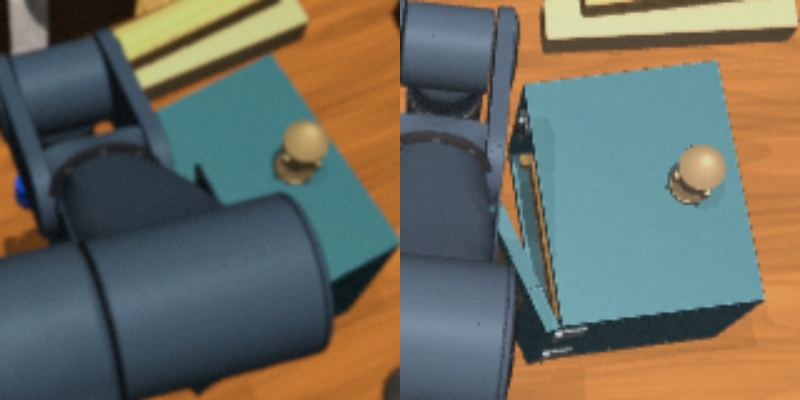

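The door, at right (525,270), is about 16° open and following the fingers. The tray is home and the head on the roof hasn't moved. Easing the door on.

>>> step_arm(
  commands=[-0.005, 0.002, 0, 0, 0, 0, -0.01, 0.004, 0, 0, 0, 0, -0.014, 0.005, 0, 0, 0, 0, -0.018, 0.006, 0, 0, 0, 0, -0.022, 0.007, 0, 0, 0, 0, -0.026, 0.008, 0, 0, 0, 0, -0.029, 0.009, 0, 0, 0, 0, -0.031, 0.01, 0, 0, 0, 0, -0.033, 0.01, 0, 0, 0, 0, -0.035, 0.01, 0, 0, 0, 0],
)

```text
t: 16.6
tcp_pos: [0.6568, -0.027, 0.1919]
tool_rot: [0.68, 0.734, 0.001, 0.001]
force: [-0.1, -0.7, 0.1]
finger_gap: -0.001
gripper_force: 0.0
```

```bash
python3 st.py
```

```text
[-0.21  0.61  1.39  0.    1.14 -0.29] [ 0.6568 -0.027   0.1919] [-0.1704  0.0955  0.1919] [-0.1 -0.7  0.1] [ 0.07 -0.05 -0.01]
```

>>> step_arm(
  commands=[-0.0015, 0.0003, 0, 0, 0, 0, -0.003, 0.0006, 0, 0, 0, 0, -0.0045, 0.0009, 0, 0, 0, 0, -0.006, 0.001, 0, 0, 0, 0, -0.0075, 0.001, 0, 0, 0, 0, -0.009, 0.0015, 0, 0, 0, 0, -0.0105, 0.002, 0, 0, 0, 0, -0.012, 0.002, 0, 0, 0, 0, -0.0135, 0.002, 0, 0, 0, 0, -0.015, 0.002, 0, 0, 0, 0],
)

```text
t: 17.6
tcp_pos: [0.6599, -0.0409, 0.192]
tool_rot: [0.68, 0.733, 0.002, 0.0]
force: [0.4, 4.4, 0.3]
finger_gap: 0.001
gripper_force: 0.0
```

```bash
python3 st.py
```

```text
[-0.23  0.62  1.38  0.    1.15 -0.31] [ 0.6599 -0.0409  0.192 ] [-0.1563  0.0977  0.192 ] [0.4 4.4 0.3] [ 0.54 -0.13  0.07]
```

>>> step_arm(
  commands=[-0.0007, 0, 0, 0, 0, 0, -0.0014, 0, 0, 0, 0, 0, -0.0021, 0, 0, 0, 0, 0, -0.0028, 0, 0, 0, 0, 0, -0.0035, 0, 0, 0, 0, 0, -0.0042, 0, 0, 0, 0, 0, -0.0049, 0, 0, 0, 0, 0, -0.0056, 0, 0, 0, 0, 0, -0.0063, 0, 0, 0, 0, 0, -0.007, 0, 0, 0, 0, 0],
)

```text
t: 18.6
tcp_pos: [0.6611, -0.0469, 0.192]
tool_rot: [0.679, 0.734, 0.003, 0.0]
force: [2.2, 8.0, -0.0]
finger_gap: 0.002
gripper_force: 0.0
```

```bash
python3 st.py
```

```text
[-0.24  0.62  1.37  0.    1.15 -0.32] [ 0.6611 -0.0469  0.192 ] [-0.1503  0.0984  0.192 ] [ 2.2  8.  -0. ] [ 1.02 -0.36  0.14]
```

>>> step_arm(
  commands=[-0.0005, 0, 0, 0, 0, 0, -0.001, 0, 0, 0, 0, 0, -0.0015, 0, 0, 0, 0, 0, -0.002, 0, 0, 0, 0, 0, -0.0025, 0, 0, 0, 0, 0, -0.003, 0, 0, 0, 0, 0, -0.0035, 0, 0, 0, 0, 0, -0.004, 0, 0, 0, 0, 0, -0.0045, 0, 0, 0, 0, 0, -0.005, 0, 0, 0, 0, 0],
)

```text
t: 19.6
tcp_pos: [0.6607, -0.054, 0.192]
tool_rot: [0.68, 0.733, 0.001, 0.001]
force: [0.7, 1.9, -0.2]
finger_gap: 0.001
gripper_force: 0.0
```

```bash
python3 st.py
```

```text
[-0.25  0.62  1.37  0.    1.15 -0.33] [ 0.6607 -0.054   0.192 ] [-0.1432  0.0975  0.192 ] [ 0.7  1.9 -0.2] [ 0.26 -0.05  0.03]
```

>>> step_arm(
  commands=[-0.0003, 0, 0, 0, 0, 0, -0.0006, 0, 0, 0, 0, 0, -0.0009, 0, 0, 0, 0, 0, -0.0012, 0, 0, 0, 0, 0, -0.0015, 0, 0, 0, 0, 0, -0.0018, 0, 0, 0, 0, 0, -0.0021, 0, 0, 0, 0, 0, -0.0024, 0, 0, 0, 0, 0, -0.0027, 0, 0, 0, 0, 0, -0.003, 0, 0, 0, 0, 0],
)

```text
t: 20.6
tcp_pos: [0.661, -0.0569, 0.1919]
tool_rot: [0.68, 0.733, 0.001, 0.001]
force: [0.8, 2.0, 0.4]
finger_gap: -0.003
gripper_force: 0.0
```

```bash
python3 st.py
```

```text
[-0.25  0.62  1.37  0.    1.15 -0.33] [ 0.661  -0.0569  0.1919] [-0.1403  0.0975  0.1919] [0.8 2.  0.4] [0.42 0.01 0.01]
```

>>> step_arm(
  commands=[-0.0003, 0, 0, 0, 0, 0, -0.0006, 0, 0, 0, 0, 0, -0.0009, 0, 0, 0, 0, 0, -0.0012, 0, 0, 0, 0, 0, -0.0015, 0, 0, 0, 0, 0, -0.0018, 0, 0, 0, 0, 0, -0.0021, 0, 0, 0, 0, 0, -0.0024, 0, 0, 0, 0, 0, -0.0027, 0, 0, 0, 0, 0, -0.003, 0, 0, 0, 0, 0],
)

```text
t: 21.6
tcp_pos: [0.661, -0.0574, 0.1919]
tool_rot: [0.68, 0.734, 0.002, -0.001]
force: [0.7, 8.2, 1.2]
finger_gap: -0.003
gripper_force: 0.0
```

```bash
python3 st.py
```

```text
[-0.26  0.62  1.37  0.01  1.15 -0.34] [ 0.661  -0.0574  0.1919] [-0.1398  0.0976  0.1919] [0.7 8.2 1.2] [ 1.18 -0.1   0.  ]
```

>>> step_arm(
  commands=[-0.0002, 0, 0, 0, 0, 0, -0.0004, 0, 0, 0, 0, 0, -0.0006, 0, 0, 0, 0, 0, -0.0008, 0, 0, 0, 0, 0, -0.001, 0, 0, 0, 0, 0, -0.0012, 0, 0, 0, 0, 0, -0.0014, 0, 0, 0, 0, 0, -0.0015, 0, 0, 0, 0, 0, -0.0015, 0, 0, 0, 0, 0, -0.0015, 0, 0, 0, 0, 0],
)

```text
t: 22.6
tcp_pos: [0.661, -0.0576, 0.1919]
tool_rot: [0.679, 0.734, 0.003, -0.002]
force: [0.4, 11.6, 2.0]
finger_gap: -0.003
gripper_force: 0.0
```

```bash
python3 st.py
```

```text
[-0.26  0.62  1.37  0.01  1.15 -0.34] [ 0.661  -0.0576  0.1919] [-0.1396  0.0975  0.1919] [ 0.4 11.6  2. ] [ 1.52 -0.09  0.04]
```

>>> step_arm(
  commands=[-0.0002, 0, 0, 0, 0, 0, -0.0004, 0, 0, 0, 0, 0, -0.0006, 0, 0, 0, 0, 0, -0.0008, 0, 0, 0, 0, 0, -0.001, 0, 0, 0, 0, 0, -0.0012, 0, 0, 0, 0, 0, -0.0014, 0, 0, 0, 0, 0, -0.0014, 0, 0, 0, 0, 0, -0.0014, 0, 0, 0, 0, 0, -0.0014, 0, 0, 0, 0, 0],
)

```text
t: 23.6
tcp_pos: [0.6611, -0.0582, 0.192]
tool_rot: [0.679, 0.734, 0.003, -0.002]
force: [1.0, 12.9, 3.0]
finger_gap: -0.001
gripper_force: 0.0
```

```bash
python3 st.py
```

```text
[-0.26  0.62  1.37  0.01  1.15 -0.34] [ 0.6611 -0.0582  0.192 ] [-0.139   0.0976  0.192 ] [ 1.  12.9  3. ] [ 1.72 -0.09 -0.06]
```

>>> step_arm(
  commands=[-0.0002, 0, 0, 0, 0, 0, -0.0004, 0, 0, 0, 0, 0, -0.0006, 0, 0, 0, 0, 0, -0.0008, 0, 0, 0, 0, 0, -0.001, 0, 0, 0, 0, 0, -0.0012, 0, 0, 0, 0, 0, -0.0014, 0, 0, 0, 0, 0, -0.0014, 0, 0, 0, 0, 0, -0.0014, 0, 0, 0, 0, 0, -0.0014, 0, 0, 0, 0, 0],
)

```text
t: 24.6
tcp_pos: [0.6612, -0.0585, 0.192]
tool_rot: [0.679, 0.734, 0.004, -0.003]
force: [0.8, 16.1, 2.1]
finger_gap: -0.001
gripper_force: 0.0
```

```bash
python3 st.py; python3 - <<'E'
from h import *
from station import manip
w=manip.snapshot("wrist")["pixels"];a=manip.snapshot("scene")["pixels"]
cv2.imwrite("pics/p8.png",np.hstack([w,cv2.resize(a[80:280,300:500],(480,480))[:, :160]]))
E
```

```text
[-0.26  0.62  1.37  0.01  1.15 -0.34] [ 0.6612 -0.0585  0.192 ] [-0.1387  0.0976  0.192 ] [ 0.8 16.1  2.1] [ 2.05 -0.1   0.04]
```

View pics/p8.png

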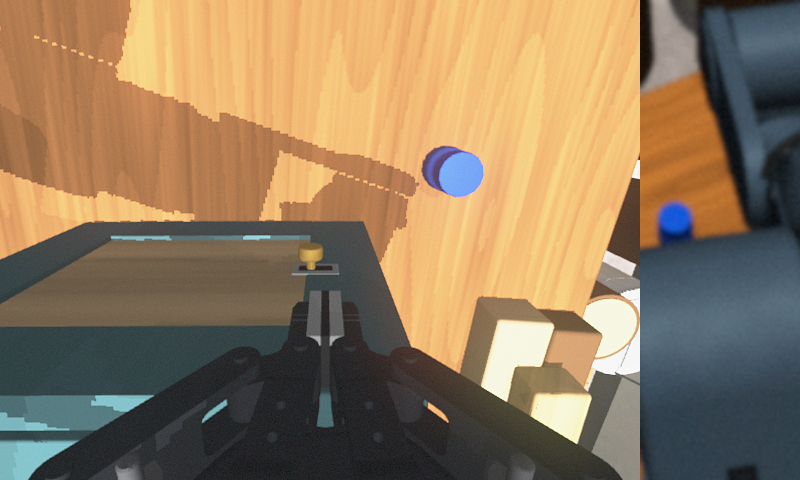

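In the wrist view the knob's shaft is at (311,266), in a slot spanning x 297–335. The stile's inner edge is near x≈307 and its free edge near x≈378. I'll project the out and in knob positions to see which one this is.

```bash
python3 - <<'E'
from h import *
from station import manip
s=manip.sense();w=manip.snapshot("wrist");M=np.array(w["mount"]);R=Ro.from_quat(s["tool_rot"]).as_matrix()
def pw(X):
    c=np.linalg.inv(M)@np.r_[R.T@(np.array(X)-s["tcp_pos"]),1];return (w["fx"]*c[0]/c[2]+w["cx"],w["fy"]*c[1]/c[2]+w["cy"])
for th in(.004,.02):
    for n,x,y,z in(("out shaft",-.0175,.223,.12),("in shaft",-.0175,.215,.12),("out knob",-.034,.223,.12),("in knob",-.034,.215,.12),("bot edge corner",-.0175,.27,.003),("edge z.12",-.0175,.27,.12),("stile in .12",-.0175,.22,.12)):
        print(th,n,np.round(pw(door(th,x,y,z))))
im=w["pixels"];h=cv2.cvtColor(im,cv2.COLOR_BGR2HSV)
m=cv2.inRange(h[235:280,280:345],(15,130,90),(32,255,255))
ys,xs=np.nonzero(m);print([(r+235,xs[ys==r].min()+280,xs[ys==r].max()+280) for r in np.unique(ys)][::3])
g=cv2.cvtColor(im,cv2.COLOR_BGR2GRAY)
for r in(230,255,268):print(r,g[r,285:400:3].tolist())
E
```

```text
0.004 out shaft [307. 271.]
0.004 in shaft [295. 271.]
0.004 out knob [307. 247.]
0.004 in knob [294. 247.]
0.004 bot edge corner [361. 222.]
0.004 edge z.12 [378. 271.]
0.004 stile in .12 [302. 271.]
0.02 out shaft [306. 266.]
0.02 in shaft [294. 266.]
0.02 out knob [306. 242.]
0.02 in knob [293. 242.]
0.02 bot edge corner [360. 218.]
0.02 edge z.12 [378. 265.]
0.02 stile in .12 [302. 266.]
[(np.int64(243), np.int64(308), np.int64(314)), (np.int64(246), np.int64(300), np.int64(321)), (np.int64(249), np.int64(299), np.int64(322)), (np.int64(252), np.int64(299), np.int64(322)), (np.int64(255), np.int64(299), np.int64(322)), (np.int64(258), np.int64(300), np.int64(321)), (np.int64(261), np.int64(304), np.int64(315)), (np.int64(264), np.int64(307), np.int64(314)), (np.int64(267), np.int64(307), np.int64(315))]
230 [75, 72, 79, 73, 71, 75, 76, 76, 76, 74, 75, 74, 73, 78, 77, 75, 78, 72, 72, 75, 77, 76, 77, 77, 73, 77, 78, 86, 138, 138, 138, 130, 126, 131, 138, 144, 172, 188, 202]
255 [109, 106, 106, 104, 102, 124, 147, 168, 179, 175, 167, 147, 126, 72, 75, 72, 71, 71, 71, 70, 73, 75, 75, 73, 74, 74, 74, 76, 76, 78, 72, 130, 134, 186, 204, 204, 199, 201, 198]
268 [93, 97, 94, 97, 97, 33, 37, 57, 150, 164, 69, 44, 42, 43, 47, 37, 94, 99, 72, 67, 72, 72, 73, 77, 76, 80, 73, 77, 77, 75, 80, 79, 164, 196, 205, 198, 200, 199, 198]
```

The knob is at x≈311. The projected fully out position is 307 (+3 px by the edge offset) and the pressed-in position is 294, so the bolt has sprung out. Easing off.

>>> step_arm(
  commands=[0.001, 0, 0, 0, 0, 0, 0.002, 0, 0, 0, 0, 0, 0.003, 0, 0, 0, 0, 0, 0.005, 0, 0, 0, 0, 0, 0.008, 0, 0, 0, 0, 0, 0.014, 0, 0, 0, 0, 0, 0.025, 0, 0, 0, 0, 0, 0.045, 0, 0, 0, 0, 0, 0.07, 0, 0, 0, 0, 0, 0.1, 0, 0, 0, 0, 0],
)

```text
t: 25.75
tcp_pos: [0.6536, 0.0369, 0.1919]
tool_rot: [0.68, 0.733, 0.001, 0.001]
force: [0.3, -0.5, 0.4]
finger_gap: -0.003
gripper_force: 0.0
```

>>> step_arm(
  commands=[0.01, 0, -0.01, 0, 0, 0, 0.03, 0, -0.02, 0, 0, 0, 0.05, 0, -0.03, 0, 0, 0, 0.07, 0, -0.04, 0, 0, 0, 0.08, 0, -0.05, 0, 0, 0, 0.08, 0, -0.05, 0, 0, 0, 0.08, 0, -0.05, 0, 0, 0, 0.08, 0, -0.05, 0, 0, 0, 0.08, 0, -0.05, 0, 0, 0, 0.08, 0, -0.05, 0, 0, 0],
)

```text
t: 26.75
tcp_pos: [0.6476, 0.1146, 0.2414]
tool_rot: [0.68, 0.733, 0.001, 0.0]
force: [-0.5, 0.0, -0.2]
finger_gap: -0.003
gripper_force: 0.0
```

```bash
python3 st.py; python3 - <<'E'
from h import *
from station import manip
w=manip.snapshot("wrist")["pixels"];a=manip.snapshot("top")["pixels"]
cv2.imwrite("pics/p9.png",np.hstack([cv2.resize(w,(400,300)),cv2.resize(a[130:290,330:490],(400,400))[:300]]))
s=manip.sense();w=manip.snapshot("wrist");M=np.array(w["mount"]);R=Ro.from_quat(s["tool_rot"]).as_matrix()
def pw(X):
    c=np.linalg.inv(M)@np.r_[R.T@(np.array(X)-s["tcp_pos"]),1];return np.round((w["fx"]*c[0]/c[2]+w["cx"],w["fy"]*c[1]/c[2]+w["cy"]))
for th in(.005,.015,.03,.06):print(th,[pw(door(th,-.0175,y,z)) for y,z in((.27,.232),(.0,.232))],"knob out/in",pw(door(th,-.034,.223,.12)),pw(door(th,-.034,.215,.12)),"edge",pw(door(th,-.0175,.27,.12)))
h=cv2.cvtColor(w["pixels"],cv2.COLOR_BGR2HSV);m=cv2.inRange(h,(18,150,90),(30,255,255))
n,l,st,ce=cv2.connectedComponentsWithStats(m)
print([(st[i].tolist(),ce[i].round(1).tolist()) for i in range(1,n) if 60<st[i][4]<1500][:8])
E
```

```text
[ 0.01  0.56  1.34  0.    1.24 -0.07] [0.6476 0.1146 0.2414] [-0.3123  0.0968  0.2414] [-0.5  0.  -0.2] [ 0.03  0.01 -0.04]
0.005 [array([380., 553.]), array([-35., 555.])] knob out/in [312. 402.] [304. 402.] edge [362. 416.]
0.015 [array([379., 551.]), array([-35., 555.])] knob out/in [312. 400.] [303. 400.] edge [362. 414.]
0.03 [array([379., 546.]), array([-36., 555.])] knob out/in [311. 397.] [303. 398.] edge [362. 410.]
0.06 [array([379., 538.]), array([-36., 555.])] knob out/in [310. 392.] [301. 392.] edge [361. 403.]
[]
```

View pics/p9.png

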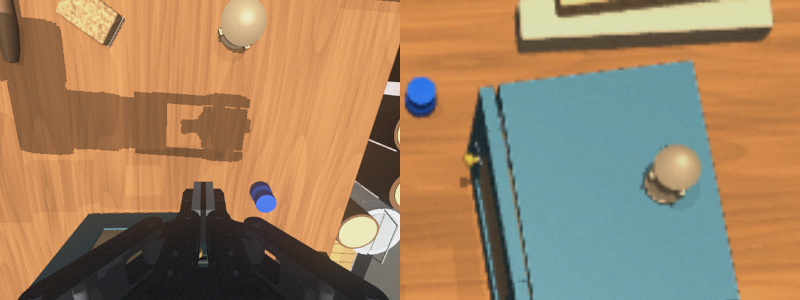

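The door, at right (490,90)–(515,300), stands parallel against the front with a small gap. The knob is visible at (470,160), so I'll check both numerically from the top camera.

```bash
python3 - <<'E'
from h import *
from station import manip
c=manip.snapshot("top");im=c["pixels"];h=cv2.cvtColor(im,cv2.COLOR_BGR2HSV)
m=cv2.inRange(h[180:210,345:372],(18,140,90),(32,255,255));ys,xs=np.nonzero(m);print("knob px",xs.mean()+345,ys.mean()+180,len(xs))
for th in(.005,.02,.035,.05):print(th,"out/in",proj(c,door(th,-.032,.223,.12)).round(1),proj(c,door(th,-.032,.215,.12)).round(1),"top corners",proj(c,door(th,-.0175,.27,.232)).round(1),proj(c,door(th,-.0015,.27,.232)).round(1),"roof",proj(c,cup(-.1075,.135,.235)).round(1))
g=cv2.cvtColor(im,cv2.COLOR_BGR2GRAY)
for r in(170,180,240,245):print(r,g[r,355:395].tolist())
E
```

```text
knob px 357.57894736842104 193.6315789473684 19
0.005 out/in [356.9 193.8] [357.4 196.4] top corners [362.2 164.5] [368.  163.7] roof [369.1 163.2]
0.02 out/in [355.8 194.1] [356.3 196.7] top corners [360.8 164.7] [366.5 163.9] roof [369.1 163.2]
0.035 out/in [354.7 194.5] [355.2 197.1] top corners [359.3 165. ] [365.1 164.2] roof [369.1 163.2]
0.05 out/in [353.6 194.8] [354.2 197.4] top corners [357.9 165.4] [363.6 164.4] roof [369.1 163.2]
170 [149, 146, 147, 146, 148, 121, 45, 49, 149, 144, 141, 143, 139, 69, 43, 60, 143, 144, 144, 142, 141, 143, 141, 142, 142, 141, 142, 140, 144, 141, 141, 143, 142, 141, 139, 140, 141, 142, 141, 142]
180 [144, 145, 147, 118, 42, 42, 40, 45, 39, 92, 143, 143, 144, 139, 148, 98, 77, 160, 144, 144, 145, 143, 144, 144, 141, 145, 140, 145, 144, 143, 144, 144, 145, 141, 144, 141, 141, 143, 142, 140]
240 [139, 138, 137, 137, 137, 137, 140, 152, 153, 150, 51, 90, 103, 63, 64, 58, 59, 53, 36, 90, 148, 153, 153, 151, 152, 148, 39, 151, 154, 152, 151, 152, 151, 151, 152, 151, 150, 154, 152, 151]
245 [144, 144, 147, 144, 145, 143, 143, 143, 155, 155, 97, 44, 95, 99, 66, 65, 62, 55, 46, 43, 66, 152, 152, 152, 149, 149, 117, 59, 152, 155, 153, 151, 152, 153, 152, 151, 152, 152, 149, 151]
```

```bash
python3 -c "
from station import manip
print(manip.sign_off())"
```

```text
the job is handed in; nothing more can be done
None
```

The tray is fully home with its pots standing. The door is shut and stays shut on its own, and the bolt shows fully out in the last camera check. The highest force I read while pushing was about 14 N on the tray and 16 N on the door, and the job was handed in at about 27 s.

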